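# Fetch the spice jars from the back of a locking pull-out tray

### The arm

A 6-joint arm with a two-finger parallel gripper is mounted at the origin on the work surface. World frame = base frame: x ahead of the robot, y to its left, z up, the work surface at z = 0. Lengths are in m, angles in degrees, forces in N, time in s.
With the tool pointing down it reaches from about 0.3 to 0.75 m from the base axis. Payload 8.5 kg.
Tool frame: the origin (TCP) lies midway between the tips of the shut fingers; the grasp point (between the pads) lies 19 mm behind it (env.tcp_to_grasp is the z of the grasp point in the tool frame, in m); z points along the fingers, y is the line along which they close (so a half turn about z gives the same grasp; the last joint's range is limited). The gripper opens to 85 mm and grips with 20 to 120 N. Pads are 22 mm wide; open, the fingers measure 114 mm over their backs; the gripper's body (76 mm by 85 mm) begins 54 mm behind the grasp point. The pads swing forward as they close: fully open they stand 13 mm farther back than shut.
Start: joints at [52.007, 21.807, 74.336, -0, 83.858, -12.336], TCP at [0.238, 0.496, 0.231] pointing down, gripper open.
Joint ranges: [-178.18, 178.18], [-50.72, 133.34], [12.68, 142.11], [-81.47, 261.47], [9.98, 163.14], [-165.26, 165.26]. Speed limits (degrees/s): [136.94, 136.94, 180, 180, 180, 180].

### API

Orientations are given as a 3x3 rotation matrix whose columns are the frame's x, y, z axes.
In Python, from rig import env, imaging, job, models gives the robot as it stands. The module is installed in compiled form; this text tells all that it offers.
- The arm moves only by the tool jog_arm, never from a script. Its argument "plan" is text: rows parted by semicolons, each of 7 numbers parted by spaces: the turn, a rotation vector about the tool's x, y, z in degrees, then the shift along the tool's x, y, z in cm, then the closure in counts, from 0 (fully open) to 255 (shut). In form: rx ry rz x y z claw; .... A call has 1 to 10 rows; each row shifts and turns the commanded pose from where the row before left it, along the tool's axes as they then stand; what a row does not reach is not made up. A row lasts 1/12 s, in which the tool goes at most 41.7 mm and 7.16 degrees, less where a joint would pass 70% of its speed; a pose out of reach is approached as far as the arm can. A call with a gripper value outside its range is refused whole. The fingers move at their own pace and stop on an object; "grip_force" is the grip in N (left out, the last holds). Time passes only in rows, so rows that do not move let the fingers close. It gives the time, the measured TCP pose, the force, the opening and the grip force at its end, in the units of the state.
- env.observe(): the state, without advancing time (a new reading comes with each control period).
- imaging.get_image(name): name is "side" or "top" or "wrist"; returns a dict with "pixels" (480x640x3 uint8, red, green, blue), "depth" (480x640 float32, m along the optical axis (not along the pixel's ray), 0 where there is no reading), "fov_y" (degrees; the focal length in pixels is half the picture's height over the tangent of half this angle, whatever the lens; pixels are square), "cx", "cy" (the principal point, pixels), "world_from_camera" (4x4, takes a point from camera to world coordinates). Camera axes: x right, y down, z forward; pixel columns grow to the right and rows downward; lengths in m; the calibration is good to about 2 mm. A picture is of the moment at which its call begins.
- job.close_job(): hands the job in; it is judged then, once.
Trained networks look in the newest picture that a camera, given by its name, has taken for a name from the list of things; names that differ only in an ending like _2 or _b are one class to them, and where a whole thing is asked for, a point or a joint stands for the part that bears it (a point fixed in the world has none). Each returns a list of dicts, best first, with "confidence" (0 to 1); they miss things now and then, are a little off and sometimes report something else, mostly with a low value. They report only what shows in the picture. A call takes as long as a camera call. They do not tell look-alikes from the thing itself.
- models.outline_of(camera, query): "region" (480x640 bool, what is visible of it) and "bbox" ([centre column, centre row, width, height] in pixels, round what is visible of it).
- models.tip_of(camera, query): "at" ([column, row] in pixels: a listed point, or the origin of a listed thing).
The state is a dict: "time_s": time; "q": joint angles; "qvel": joint speeds; "joint_efforts": joint torques, N m; "position": TCP position; "tool_rot": TCP orientation; "ft_force": force on the tool from outside, world axes, zero at the start; "wrist_torque": the same for the moment, N m; "grip_width": finger opening in m; "gripper_force": force on a finger pad.
Only numpy, scipy, OpenCV 4.12 (cv2) and the standard library are available. Lean on these libraries where they do the work, as an engineer would, in place of code of your own. Each camera call takes 0.05 s, during which the arm holds its last target. There are 200 camera calls.

### The job

Set out the spices for cooking: squeeze the catch in the handle and keep it squeezed to pull the tray of the counter riser fully out, take every spice jar from behind the canisters and stand it upright on the slate board. Put each canister you moved back upright in its own place in the tray, then slide the tray fully home again so that its catch locks. Do not disturb the oil bottle, pepper mill or mug.

Things in the scene. Friction and masses are not known exactly. Their poses are not given: they have to be found in the camera images.
- tray (a joint): travel of the pull-out tray, m: 0 = fully home in the riser, 0.200 = fully out towards the robot (end stop). Slides along its own -x with 2-4 N, only while the catch is squeezed: released, a sprung pin drops into the next of five notches (0, 0.05, 0.10, 0.15, 0.20; 4 mm of play) and locks it
- catch (a joint): squeeze of the catch, m: 0 = released (sprung out; locks when over a notch), 0.012 = fully squeezed; the tray is free above about 0.009. Takes 2 to 5 N
- riser: Low wooden counter riser (housing), 308 mm wide, 272 mm deep, 122 mm high, roof 12 mm thick whose front edge lies 45 mm behind the origin; open at the front, plates and bowls stacked on the back of its roof. The tray slides in it. Origin: middle of its front edge on the counter; x into its depth (away from the robot), y to the left
- board: Dark slate serving board fixed on the counter, 290 mm (its x) by 160 mm (its y), 7 mm thick, left or right of the tray. Origin: centre of its underside
- mat: Round cork mat fixed on the counter, 170 mm across, 6 mm thick, on the other side of the tray from the board; free for setting things down. Origin: centre of its underside
- can_round: Lidded storage canister, white with a pale wooden lid, round, 76 mm across, body and lid 64 mm high, then on the lid's centre a round wooden knob 26 mm in diameter and 20 mm high (84 mm to its top; grip it by the knob from above); 0.2-0.4 kg. Stands in the front pocket of one of the three lanes at the start. Origin: centre of its underside, z up
- can_square: Lidded storage canister, white with a pale wooden lid, square, 72 mm a side, body and lid 64 mm high, then on the lid's centre a round wooden knob 26 mm in diameter and 20 mm high (84 mm to its top; grip it by the knob from above); 0.2-0.4 kg. Stands in the front pocket of one of the three lanes at the start. Origin: centre of its underside, z up
- can_tapered: Lidded storage canister, white with a pale wooden lid, round, tapering from 74 mm across at the lid to 62 mm at the foot, body and lid 64 mm high, then on the lid's centre a round wooden knob 26 mm in diameter and 20 mm high (84 mm to its top; grip it by the knob from above); 0.2-0.4 kg. Stands in the front pocket of one of the three lanes at the start. Origin: centre of its underside, z up
- oil: Bystander: green glass oil bottle, 64 mm across, 210 mm high. Origin: centre of its underside
- mill: Bystander: wooden pepper mill, 58 mm across, 160 mm high. Origin: centre of its underside
- mug: Bystander: white mug, 82 mm across, 95 mm high. Origin: centre of its underside
- handle (a point): squeeze handle: two upright paddles 44 mm long (tray x), 8 thick, 50 high (32 to 82 mm above the counter): a fixed steel one, outer face at this point's y = +20 mm, and a sprung black one, outer face at y = -32 mm released, -20 mm squeezed; grip both from above along y. Point: level with the paddles' tops, at mid-length, 26 mm before the tray's front panel; axes: x into the riser, y left, z up
- front_left (a point): centre of the front pocket of the left lane (as the robot sees it), on the tray's floor, 20 mm above the counter; moves with the tray, tray axes. Lanes are 84 mm wide between 8 mm walls, 60 mm above the floor; the pocket is 85 mm long, from the front panel to a 12 mm high rib
- rear_left (a point): centre of the rear pocket of the left lane, 85 mm behind the front one, on the tray's floor; moves with the tray. The pocket is 74 mm long, between two 12 mm high ribs; the lane goes on 82 mm behind it
- front_mid (a point): centre of the front pocket of the mid lane (as the robot sees it), on the tray's floor, 20 mm above the counter; moves with the tray, tray axes. Lanes are 84 mm wide between 8 mm walls, 60 mm above the floor; the pocket is 85 mm long, from the front panel to a 12 mm high rib
- rear_mid (a point): centre of the rear pocket of the mid lane, 85 mm behind the front one, on the tray's floor; moves with the tray. The pocket is 74 mm long, between two 12 mm high ribs; the lane goes on 82 mm behind it
- front_right (a point): centre of the front pocket of the right lane (as the robot sees it), on the tray's floor, 20 mm above the counter; moves with the tray, tray axes. Lanes are 84 mm wide between 8 mm walls, 60 mm above the floor; the pocket is 85 mm long, from the front panel to a 12 mm high rib
- rear_right (a point): centre of the rear pocket of the right lane, 85 mm behind the front one, on the tray's floor; moves with the tray. The pocket is 74 mm long, between two 12 mm high ribs; the lane goes on 82 mm behind it
- jar0: Squat glass spice jar with a flat metal lid, plain cylinder 64 mm across and 64 mm high, 0.15-0.26 kg; the jars look alike but for their contents. At the start it stands in the rear pocket of one of the lanes, behind a canister; one of the three may be absent. Origin: centre of its underside, z up
- jar1: Squat glass spice jar with a flat metal lid, plain cylinder 64 mm across and 64 mm high, 0.15-0.26 kg; the jars look alike but for their contents. At the start it stands in the rear pocket of one of the lanes, behind a canister; one of the three may be absent. Origin: centre of its underside, z up
- jar2: Squat glass spice jar with a flat metal lid, plain cylinder 64 mm across and 64 mm high, 0.15-0.26 kg; the jars look alike but for their contents. At the start it stands in the rear pocket of one of the lanes, behind a canister; one of the three may be absent. Origin: centre of its underside, z up
Not all that is in view belongs to the job. What is shaped like the can_tapered but yellow is not meant. Leave any purple look-alike of the can_square alone.

How it is judged (in metres and radians):
On the way, in this order (a step that is already met when the one before it is completed fails the run):
1. the tray is pulled fully out (value of joint tray above 0.19 m), for 0.2 s.
2. every spice jar stands upright on the board (x of jar0 in the frame of board between -0.145 and 0.145 m and y of jar0 in the frame of board between -0.08 and 0.08 m and z of jar0 in the frame of board between 0.003 and 0.012 m and angle between each of jar0, jar1, jar2's own z axis and vertical below 0.12 rad and x of jar1 in the frame of board between -0.145 and 0.145 m and y of jar1 in the frame of board between -0.08 and 0.08 m and z of jar1 in the frame of board between 0.003 and 0.012 m and x of jar2 in the frame of board between -0.145 and 0.145 m and y of jar2 in the frame of board between -0.08 and 0.08 m and z of jar2 in the frame of board between 0.003 and 0.012 m), for 0.2 s.
At the end, for the whole second after the job is handed in: Every spice jar present stands upright (within 0.12 rad) on the board, its centre within the board's outline; each canister stands upright within 25 mm of where it stood at the start; the tray is home (within 8 mm) and the catch has sprung out (below 4 mm) and locked; everything is at rest (all of step 2 and value of joint tray below 0.008 m and value of joint catch below 0.004 m and distance of each of can_round, can_square, can_tapered from where it was at the start of the episode below 0.025 m and angle between each of can_round, can_square, can_tapered's own z axis and vertical below 0.12 rad and linear speed of each of can_round, can_square, can_tapered, jar0, jar1, jar2 below 0.03 m/s); the robot touches nothing.
It fails at once if the oil bottle is knocked over or shifted by more than 30 mm (distance of oil from where it was at the start of the episode above 0.03 m or angle between oil's own z axis and vertical above 0.4 rad).
It fails at once if the pepper mill is knocked over or shifted by more than 30 mm (distance of mill from where it was at the start of the episode above 0.03 m or angle between mill's own z axis and vertical above 0.4 rad).
It fails at once if the mug is knocked over or shifted by more than 30 mm (distance of mug from where it was at the start of the episode above 0.03 m or angle between mug's own z axis and vertical above 0.4 rad).
Of jar0, jar1, jar2 only 2 to 3 are there at a start; the rules pass over those that are not, and their reading is None.
At some moment in a run one of can_round, can_square, can_tapered, jar0, jar1, jar2 may be knocked a few centimetres aside while the robot is not near it.
Once in a run the grip may slacken for a moment while it holds something.
It also fails if it takes over 210 s, if anything falls off the work surface, if the arm or the gripper's body presses on something with over 40 N, if the wrist force passes 120 N, or if a joint passes its speed limit or range.

## Working session

There is one attempt and no reset: what is moved stays moved. The work goes in short steps, Python scripts to look and compute and a tool call to move; the robot and the scene stay as the last step left them, time stands still between calls to the robot, and variables do not carry over. Pictures are saved under pics/ and viewed, at most 14 in all, crops included, and the job is handed in when it is done.

Besides the shell and the picture viewer there is one more tool, called after ">>>" as name(argument=value, ...) on one line, values as JSON. jog_arm: Moves the arm, as the interface text tells. Its arguments: {"type":"object","properties":{"plan":{"type":"string"},"grip_force":{"type":"number"}},"required":["plan"]}

```bash
mkdir -p pics
cat > h.py <<'E'
import numpy as np, cv2
from rig import env, imaging, job, models
def shot(cam,fn=None):
    im=imaging.get_image(cam)
    if fn: cv2.imwrite('pics/'+fn,cv2.cvtColor(im['pixels'],cv2.COLOR_RGB2BGR))
    return im
def cloud(im):
    d=im['depth'];h,w=d.shape;f=h/2/np.tan(np.radians(im['fov_y']/2))
    v,u=np.mgrid[:h,:w]
    p=np.stack([(u-im['cx'])/f*d,(v-im['cy'])/f*d,d,np.ones_like(d)],-1)@im['world_from_camera'].T
    p=p[...,:3];p[d<=0]=np.nan;return p
def ray(im,at,z):
    h=480;f=h/2/np.tan(np.radians(im['fov_y']/2));T=im['world_from_camera']
    r=T[:3,:3]@np.array([(at[0]-im['cx'])/f,(at[1]-im['cy'])/f,1]);o=T[:3,3]
    return o+r*(z-o[2])/r[2]
E
python3 - <<'E'
from h import *
np.set_printoptions(precision=4,suppress=True)
s=env.observe();print(s['position'],s['tool_rot'],s['grip_width'],env.tcp_to_grasp)
for c in ['top','side']:
    im=shot(c,c+'0.png');P=cloud(im);print(c,im['world_from_camera'][:3,3])
    for n in ['handle','front_left','front_mid','front_right','board','mat','can_round','can_square','can_tapered','oil','mill','mug','riser','jar0']:
        t=models.tip_of(c,n)[:2];o=models.outline_of(c,n)[:2]
        for k in t:
            z={'handle':.082,'board':0,'mat':0}.get(n,.02 if n[:3] in('fro','can') else 0)
            print(n,'tip',round(k['confidence'],2),np.round(k['at']),ray(im,k['at'],z))
        for k in o:
            q=P[k['region']];print(n,'out',round(k['confidence'],2),np.round(k['bbox']),np.nanpercentile(q,[5,50,95],axis=0).ravel())
E
```

```text
[0.238  0.4955 0.2307] [[-0.9014  0.433  -0.0009]
 [ 0.433   0.9014 -0.0011]
 [ 0.0003 -0.0014 -1.    ]] 0.08519104687405765 -0.0187
top [0.4508 0.0761 1.3149]
handle tip 0.82 [365. 208.] [ 0.6427 -0.0191  0.082 ]
handle out 0.92 [367. 198. 115.  45.] [ 0.6417 -0.1547  0.017   0.6704 -0.0093  0.078   0.7195  0.115   0.0856]
front_left tip 0.95 [326. 182.] [0.7246 0.0794 0.02  ]
front_left tip 0.42 [396. 186.] [ 0.71   -0.1075  0.02  ]
front_left out 0.85 [365. 198. 115.  46.] [ 0.6529 -0.1548  0.0168  0.6713 -0.0115  0.0782  0.72    0.1154  0.086 ]
front_mid tip 0.56 [362. 184.] [ 0.7175 -0.0176  0.02  ]
front_mid out 0.77 [364. 196. 121.  42.] [ 0.6413 -0.1543  0.0159  0.6711 -0.0161  0.0774  0.7214  0.1154  0.0858]
front_right tip 0.59 [394. 184.] [ 0.7155 -0.1012  0.02  ]
front_right out 0.73 [363. 199. 116.  47.] [ 0.6403 -0.1543  0.0159  0.6706 -0.0145  0.0774  0.7203  0.1152  0.0856]
board tip 0.72 [487. 266.] [ 0.4935 -0.3457  0.    ]
board out 0.72 [485. 267.  68. 112.] [ 0.3638 -0.412   0.0034  0.4924 -0.3399  0.008   0.6244 -0.2669  0.0123]
mat tip 0.85 [236. 278.] [0.4698 
[... 4757 characters left out ...]
-0.0498  0.0361  0.6333 -0.0474  0.0619  0.6555 -0.0408  0.0829]
mill out 0.57 [506. 308.  36.  68.] [ 0.7032 -0.3452  0.0091  0.7124 -0.3275  0.0838  0.7346 -0.3025  0.1565]
mug tip 0.64 [237. 196.] [0.6173 0.5148 0.    ]
mug out 0.6 [236. 184.  32.  44.] [0.5683 0.4708 0.0091 0.6001 0.4897 0.0627 0.6462 0.5478 0.0945]
riser out 0.7 [424. 237. 168. 141.] [ 0.7004 -0.175   0.0267  0.8187 -0.0775  0.122   0.9184  0.121   0.1674]
jar0 tip 0.44 [411. 243.] [0.8258 0.0113 0.    ]
jar0 out 0.73 [380. 269.  19.  23.] [ 0.6145 -0.0498  0.0385  0.6326 -0.0476  0.0616  0.6543 -0.042   0.0824]
jar0 out 0.66 [503. 307.  37.  70.] [ 0.7032 -0.345   0.0125  0.7119 -0.3277  0.0852  0.7312 -0.3037  0.1561]
```

```bash
python3 - <<'E'
import cv2
a=cv2.imread('pics/top0.png')[120:360,130:530];b=cv2.imread('pics/side0.png')[150:420,200:560]
cv2.imwrite('pics/a.png',cv2.resize(a,(800,480)));cv2.imwrite('pics/b.png',cv2.resize(b,(780,585)))
E
python3 - <<'E'
from h import *
np.set_printoptions(precision=4,suppress=True)
A=[]
for c in ['top','side']:
    im=shot(c);P=cloud(im);A.append(P.reshape(-1,3))
P=np.vstack(A);P=P[np.isfinite(P[:,0])]
def box(x0,x1,y0,y1,z0,z1): 
    m=(P[:,0]>x0)&(P[:,0]<x1)&(P[:,1]>y0)&(P[:,1]<y1)&(P[:,2]>z0)&(P[:,2]<z1);return P[m]
for y in (.073,-.02,-.11):
    q=box(.67,.76,y-.035,y+.035,.095,.11);print('knob',len(q),q.mean(0),q.min(0),q.max(0))
q=box(.60,.665,-.1,.08,.05,.095);print('paddle',len(q));
for lo,hi in((-.1,-.03),(-.03,.08)):
    r=q[(q[:,1]>lo)&(q[:,1]<hi)];print(len(r),np.percentile(r,[2,50,98],axis=0))
# front panel face line
ys=np.arange(-.15,.12,.02);L=[]
for y in ys:
    if -.08<y<.02: continue
    q=box(.6,.7,y,y+.02,.02,.07)
    if len(q)>3:L.append((q[:,1].mean(),np.percentile(q[:,0],10)))
L=np.array(L);print(L,np.polyfit(L[:,0],L[:,1],1))
# roof edge
L=[]
for y in ys:
    q=box(.65,.85,y,y+.02,.115,.13)
    if len(q)>3:L.append((q[:,1].mean(),q[:,0].min()))
L=np.array(L);print(np.polyfit(L[:,0],L[:,1],1))
q=box(.3,.68,-.45,-.24,.004,.011);print('board',cv2.minAreaRect(q[:,:2].astype(np.float32)))
E
```

```text
knob 128 [0.7168 0.0729 0.1032] [0.7062 0.0611 0.095 ] [0.7289 0.0923 0.1099]
knob 132 [ 0.715  -0.0213  0.103 ] [ 0.7021 -0.0381  0.095 ] [ 0.7267 -0.0075  0.1096]
knob 154 [ 0.7113 -0.1127  0.1033] [ 0.6997 -0.1317  0.0955] [ 0.7256 -0.0881  0.1098]
paddle 1099
554 [[ 0.6146 -0.0969  0.051 ]
 [ 0.6569 -0.0486  0.0738]
 [ 0.6646 -0.032   0.0857]]
545 [[ 0.6153 -0.0273  0.0517]
 [ 0.6538 -0.0031  0.0764]
 [ 0.6648  0.0736  0.0868]]
[[-0.14    0.6593]
 [-0.1199  0.6595]
 [-0.0999  0.6601]
 [-0.0803  0.6604]
 [ 0.0411  0.6626]
 [ 0.0595  0.6631]
 [ 0.0804  0.6634]
 [ 0.1002  0.6634]
 [ 0.1194  0.6638]] [0.018  0.6618]
[-0.0488  0.7115]
board ((0.4901793599128723, -0.34496232867240906), (0.20975367724895477, 0.37961816787719727), 89.98316955566406)
```

View pics/a.png

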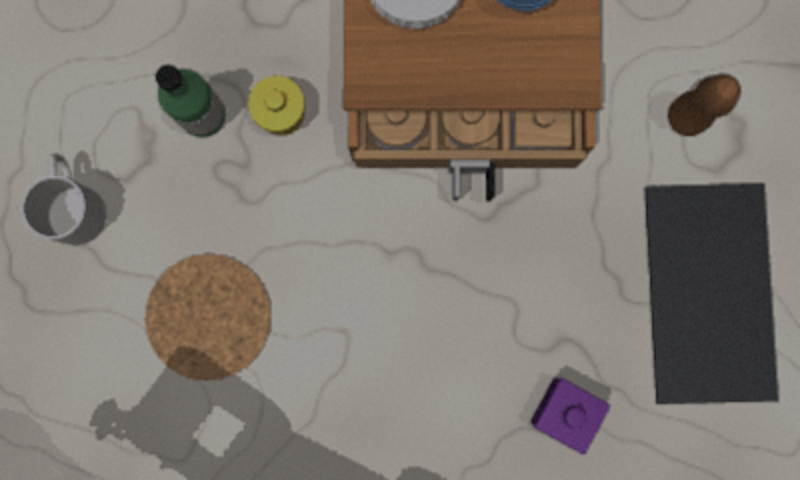

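View pics/b.png

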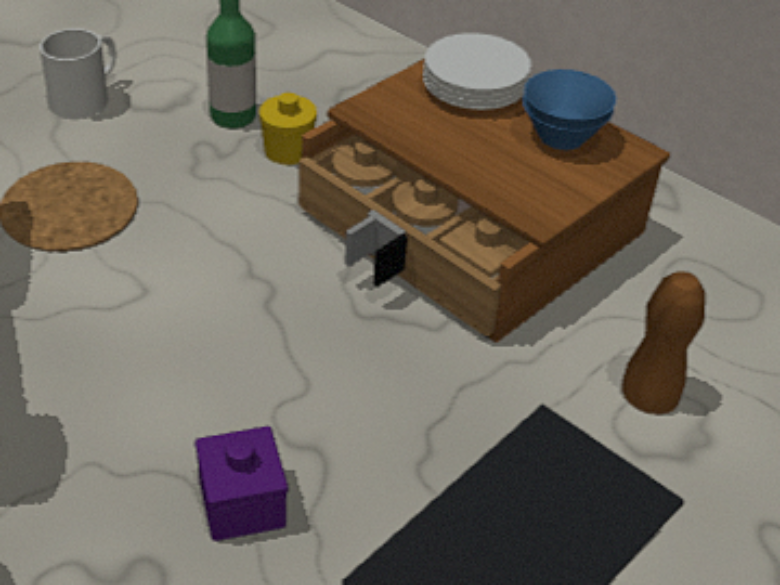

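```bash
cat >> h.py <<'E'
def go(x,y,z,yaw=None,src=None):
    """tool-axis shift in cm (after the turn) and turn about tool z in deg"""
    s=env.observe();R=np.array(s['tool_rot']);p=np.array(s['position'])
    cur=np.degrees(np.arctan2(R[1,1],R[0,1]));yaw=cur if yaw is None else yaw
    a=np.radians(yaw);Y=np.array([np.cos(a),np.sin(a),0]);X=np.array([np.sin(a),-np.cos(a),0])*1.0
    X=np.cross(Y,[0,0,-1]);d=np.array([x,y,z])-p
    t=(yaw-cur+180)%360-180
    print('yaw',round(cur,2),'turn rz',round(-t,2),'shift cm',np.round([d@X*100,d@Y*100,-d[2]*100],2),'pos',np.round(p,4),'tilt',np.round(R[:,2],3))
E
python3 -c "
from h import *
go(.637,-.019,.20,88.7)"
```

```text
yaw 64.34 turn rz -24.36 shift cm [-41.04 -50.56   3.13] pos [0.2381 0.4958 0.2313] tilt [ 0.  0. -1.]
```

>>> jog_arm(plan="0 0 -6.09 0 0 0 0; 0 0 -6.09 0 0 0 0; 0 0 -6.09 0 0 0 0; 0 0 -6.09 0 0 0 0; 0 0 0 -2.28 -2.81 0 0; 0 0 0 -2.28 -2.81 0 0; 0 0 0 -2.28 -2.81 0 0; 0 0 0 -2.28 -2.81 0 0; 0 0 0 -2.28 -2.81 0 0; 0 0 0 -2.28 -2.81 0 0", grip_force=40)

```text
time_s: 3.83
position: [0.3718, 0.3226, 0.2315]
tool_rot: [[-1.0, 0.022, 0.0], [0.022, 1.0, 0.0], [-0.0, 0.0, -1.0]]
ft_force: [1.3, -0.9, 1.3]
grip_width: 0.0853
gripper_force: 0.0
```

>>> jog_arm(plan="0 0 0 -2.28 -2.81 0 0; 0 0 0 -2.28 -2.81 0 0; 0 0 0 -2.28 -2.81 0 0; 0 0 0 -2.28 -2.81 0 0; 0 0 0 -2.28 -2.81 0 0; 0 0 0 -2.28 -2.81 0 0; 0 0 0 -2.28 -2.81 0 0; 0 0 0 -2.28 -2.81 0 0; 0 0 0 -2.28 -2.81 0 0; 0 0 0 -2.28 -2.81 0 0")

```text
time_s: 4.67
position: [0.5935, 0.0364, 0.2313]
tool_rot: [[-1.0, 0.023, 0.0], [0.023, 1.0, 0.0], [-0.0, 0.0, -1.0]]
ft_force: [0.8, 0.6, -0.1]
grip_width: 0.0855
gripper_force: 0.0
```

>>> jog_arm(plan="0 0 0 -2.28 -2.81 0 0; 0 0 0 -2.28 -2.81 0 0; 0 0 0 0 0 0 0")

```text
time_s: 4.92
position: [0.6396, -0.0245, 0.2299]
tool_rot: [[-1.0, 0.027, 0.0], [0.027, 1.0, -0.001], [-0.0, -0.001, -1.0]]
ft_force: [1.1, 0.1, 0.4]
grip_width: 0.0851
gripper_force: 0.0
```

```bash
python3 -c "
from h import *
shot('wrist','w0.png')
go(.637,-.019,.047,88.7)"
```

```text
yaw 88.5 turn rz -0.2 shift cm [ 0.12  0.29 18.31] pos [ 0.6381 -0.022   0.2301] tilt [-0.001 -0.    -1.   ]
```

View pics/w0.png

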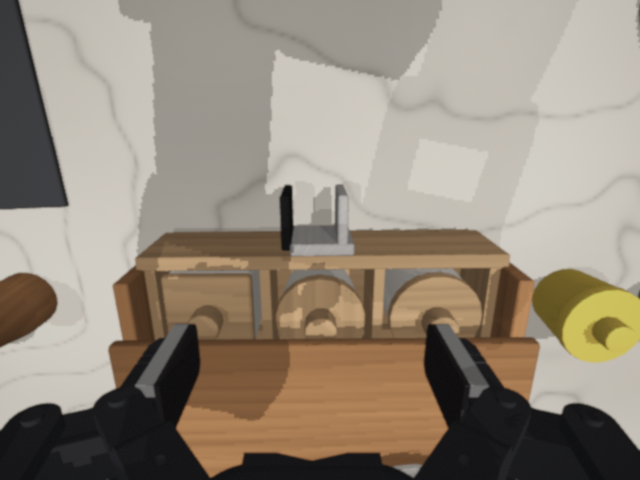

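>>> jog_arm(plan="0 0 0 0.1 0.25 3.6 0; 0 0 0 0 0 3.6 0; 0 0 0 0 0 3.6 0; 0 0 0 0 0 2.5 0; 0 0 0 0 0 2.5 0; 0 0 0 0 0 2.2 0; 0 0 0 0 0 0 0")

```text
time_s: 5.55
position: [0.6334, -0.0153, 0.0472]
tool_rot: [[-1.0, 0.022, -0.008], [0.022, 1.0, 0.002], [0.008, 0.002, -1.0]]
ft_force: [-0.8, -0.3, -0.1]
grip_width: 0.0854
gripper_force: 0.0
```

>>> jog_arm(plan="0 0 0 0 0 0 255; 0 0 0 0 0 0 255; 0 0 0 0 0 0 255; 0 0 0 0 0 0 255; 0 0 0 0 0 0 255; 0 0 0 0 0 0 255; 0 0 0 0 0 0 255; 0 0 0 0 0 0 255; 0 0 0 0 0 0 255; 0 0 0 0 0 0 255", grip_force=40)

```text
time_s: 6.38
position: [0.637, -0.0166, 0.0538]
tool_rot: [[-1.0, 0.022, 0.004], [0.022, 1.0, -0.001], [-0.004, -0.001, -1.0]]
ft_force: [-1.9, 1.8, 8.6]
grip_width: 0.0387
gripper_force: 42.1
```

>>> jog_arm(plan="0 0 0 1 0 0 255; 0 0 0 2.2 0 0 255; 0 0 0 2.2 0 0 255; 0 0 0 2.2 0 0 255; 0 0 0 2.2 0 0 255; 0 0 0 2.2 0 0 255; 0 0 0 2.2 0 0 255; 0 0 0 2.2 0 0 255; 0 0 0 2.2 0 0 255; 0 0 0 1.3 0 0 255")

```text
time_s: 7.22
position: [0.4375, -0.0131, 0.0538]
tool_rot: [[-1.0, 0.023, 0.006], [0.023, 1.0, -0.003], [-0.006, -0.003, -1.0]]
ft_force: [1.9, -3.9, 13.1]
grip_width: 0.0385
gripper_force: 40.2
```

>>> jog_arm(plan="0 0 0 0.2 0 0 255; 0 0 0 0 0 0 255; 0 0 0 0 0 0 255")

```text
time_s: 7.47
position: [0.4368, -0.013, 0.0538]
tool_rot: [[-1.0, 0.021, 0.006], [0.021, 1.0, -0.003], [-0.006, -0.003, -1.0]]
ft_force: [-1.8, -2.3, 19.1]
grip_width: 0.0382
gripper_force: 44.8
```

>>> jog_arm(plan="0 0 0 0 0 0 0; 0 0 0 0 0 0 0; 0 0 0 0 0 0 0; 0 0 0 0 0 0 0; 0 0 0 0 0 -2 0; 0 0 0 0 0 -3.5 0; 0 0 0 0 0 -4 0; 0 0 0 0 0 -4 0; 0 0 0 0 0 -4 0; 0 0 0 0 0 -4 0")

```text
time_s: 8.3
position: [0.4343, -0.0116, 0.2686]
tool_rot: [[-1.0, 0.022, 0.0], [0.022, 1.0, 0.001], [-0.0, 0.001, -1.0]]
ft_force: [1.3, 0.8, 0.3]
grip_width: 0.0855
gripper_force: 0.0
```

```bash
cat > find.py <<'E'
from h import *
np.set_printoptions(precision=4,suppress=True)
A=[]
for c in ['wrist','side','top']:
    im=shot(c,c+'1.png');P=cloud(im);A.append(P.reshape(-1,3))
    for n in ['can_round','can_tapered','can_square','jar0','handle','rear_left','rear_mid','rear_right']:
        for k in models.tip_of(c,n)[:3]:
            if k['confidence']>.4: print(c,n,round(k['confidence'],2),np.round(k['at']),ray(im,k['at'],.082 if n=='handle' else .02))
P=np.vstack(A);P=P[np.isfinite(P[:,0])]
np.save('P.npy',P)
for y in (.077,-.016,-.108):
    q=P[(abs(P[:,0]-.515)<.045)&(abs(P[:,1]-y)<.035)&(P[:,2]>.096)&(P[:,2]<.11)]
    if len(q): print('knob',len(q),q.min(0),q.max(0),(q.min(0)+q.max(0))/2)
    q=P[(abs(P[:,0]-.6)<.05)&(abs(P[:,1]-y)<.036)&(P[:,2]>.076)&(P[:,2]<.09)]
    if len(q): print('jar',len(q),q.min(0),q.max(0),(q.min(0)+q.max(0))/2)
E
python3 find.py; python3 -c "
from h import *
a=cv2.imread('pics/side1.png')[150:420,200:560];b=cv2.imread('pics/wrist1.png')
cv2.imwrite('pics/c.png',np.hstack([cv2.resize(a,(400,300)),cv2.resize(b,(400,300))]))"
```

```text
wrist can_round 0.95 [399. 274.] [0.5196 0.0806 0.02  ]
wrist can_tapered 0.88 [308. 275.] [ 0.518  -0.0172  0.02  ]
wrist can_square 0.64 [175.  99.] [ 0.339  -0.1359  0.02  ]
wrist can_square 0.62 [223. 274.] [ 0.5151 -0.1076  0.02  ]
wrist jar0 0.86 [232. 343.] [ 0.6003 -0.1054  0.02  ]
wrist jar0 0.62 [313. 345.] [ 0.6056 -0.0135  0.02  ]
wrist jar0 0.53 [391. 342.] [0.6032 0.0756 0.02  ]
wrist handle 0.71 [311. 218.] [ 0.4387 -0.0119  0.082 ]
wrist rear_left 0.74 [388. 341.] [0.6016 0.072  0.02  ]
side can_round 0.68 [311. 278.] [0.5248 0.074  0.02  ]
side can_round 0.56 [231. 246.] [0.4542 0.3068 0.02  ]
side can_tapered 0.95 [330. 220.] [0.7188 0.2128 0.02  ]
side can_tapered 0.89 [336. 298.] [ 0.5237 -0.0171  0.02  ]
side can_tapered 0.59 [306. 293.] [0.4846 0.0457 0.02  ]
side can_square 0.85 [362. 325.] [ 0.5102 -0.1136  0.02  ]
side can_square 0.62 [306. 384.] [ 0.3196 -0.1468  0.02  ]
side jar0 0.73 [358. 280.] [ 0.6025 -0.0079  0.02  ]
side jar0 0.65 [386. 302.] [ 0.5988 -0.1043  0.02  ]
side handle 0.91 [306. 293.] [ 0.4444 -0.0042  0.082 ]
side handle 0.69 [389. 302.] 
[... 665 characters left out ...]
 230.] [ 0.5915 -0.1024  0.02  ]
top rear_left 0.73 [328. 227.] [0.6012 0.075  0.02  ]
top rear_mid 0.57 [362. 224.] [ 0.6079 -0.0161  0.02  ]
top rear_right 0.69 [399. 226.] [ 0.601  -0.1127  0.02  ]
knob 849 [0.506  0.0643 0.096 ] [0.533  0.0908 0.1094] [0.5195 0.0775 0.1027]
jar 286 [0.55   0.0538 0.0791] [0.5594 0.0991 0.0884] [0.5547 0.0765 0.0838]
knob 840 [ 0.5042 -0.0306  0.096 ] [ 0.5321 -0.0033  0.1091] [ 0.5181 -0.017   0.1026]
jar 3924 [ 0.5501 -0.0462  0.076 ] [0.6349 0.0171 0.09  ] [ 0.5925 -0.0146  0.083 ]
knob 881 [ 0.4978 -0.1208  0.096 ] [ 0.5274 -0.0939  0.1093] [ 0.5126 -0.1074  0.1027]
jar 3607 [ 0.55   -0.1391  0.0761] [ 0.6305 -0.0742  0.09  ] [ 0.5903 -0.1066  0.083 ]
```

View pics/c.png

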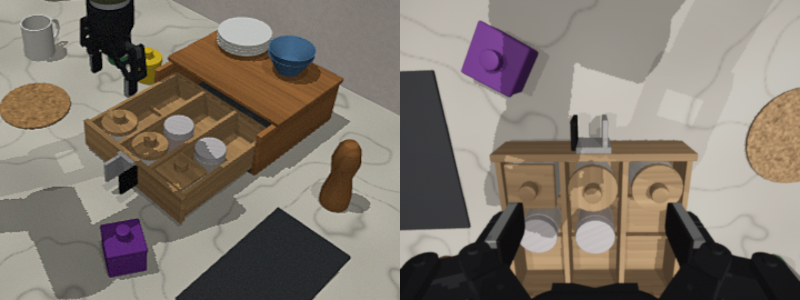

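>>> jog_arm(plan="0 0 7 0 0 0 0; 0 0 7 0 0 0 0; 0 0 7 0 0 0 0; 0 0 7 0 0 0 0; 0 0 7 0 0 0 0; 0 0 7 0 0 0 0; 0 0 7 0 0 0 0; 0 0 7 0 0 0 0; 0 0 7 0 0 0 0; 0 0 7 0 0 0 0")

```text
time_s: 10.48
position: [0.4351, -0.0121, 0.2663]
tool_rot: [[-0.315, 0.949, 0.0], [0.949, 0.315, -0.0], [-0.0, 0.0, -1.0]]
ft_force: [-0.3, 0.8, 1.1]
grip_width: 0.0851
gripper_force: 0.0
```

>>> jog_arm(plan="0 0 7 0 0 0 0; 0 0 7 0 0 0 0; 0 0 6 0 0 0 0; 0 0 0 0 0 0 0")

```text
time_s: 10.82
position: [0.4351, -0.0122, 0.2663]
tool_rot: [[0.026, 1.0, -0.0], [1.0, -0.026, -0.0], [-0.0, -0.0, -1.0]]
ft_force: [0.1, 0.4, 0.0]
grip_width: 0.0849
gripper_force: 0.0
```

```bash
python3 -c "
from h import *
go(.518,-.017,.087,-1.3)"
```

```text
yaw -1.51 turn rz -0.21 shift cm [-0.3   8.3  17.93] pos [ 0.4351 -0.0122  0.2663] tilt [-0. -0. -1.]
```

>>> jog_arm(plan="0 0 0 -0.15 2.8 1.5 0; 0 0 0 -0.15 2.8 1.5 0; 0 0 0 0 2.7 2 0; 0 0 0 0 0 3.5 0; 0 0 0 0 0 3.5 0; 0 0 0 0 0 3 0; 0 0 0 0 0 2 0; 0 0 0 0 0 0.9 0; 0 0 0 0 0 0 0")

```text
time_s: 11.57
position: [0.5173, -0.0169, 0.0858]
tool_rot: [[0.021, 1.0, -0.003], [1.0, -0.021, 0.001], [0.001, -0.003, -1.0]]
ft_force: [0.1, 0.5, 0.2]
grip_width: 0.0855
gripper_force: 0.0
```

>>> jog_arm(plan="0 0 0 0 0 0 255; 0 0 0 0 0 0 255; 0 0 0 0 0 0 255; 0 0 0 0 0 0 255; 0 0 0 0 0 0 255; 0 0 0 0 0 0 255; 0 0 0 0 0 0 255; 0 0 0 0 0 0 255; 0 0 0 0 0 0 255; 0 0 0 0 0 0 255", grip_force=60)

```text
time_s: 12.4
position: [0.5186, -0.0171, 0.0883]
tool_rot: [[0.022, 1.0, 0.002], [1.0, -0.022, -0.001], [-0.0, 0.002, -1.0]]
ft_force: [0.7, 0.3, 6.8]
grip_width: 0.0235
gripper_force: 58.7
```

>>> jog_arm(plan="0 0 0 0 0 -2 255; 0 0 0 0 0 -3 255; 0 0 0 0 0 -4 255; 0 0 0 0 0 -4 255; 0 0 0 3.4 -0.5 0 255; 0 0 0 3.5 -0.5 0 255; 0 0 0 3.5 -0.5 0 255; 0 0 0 3.5 -0.5 0 255; 0 0 0 3.5 -0.5 0 255; 0 0 0 3.5 -0.5 0 255")

```text
time_s: 13.23
position: [0.4918, 0.1942, 0.217]
tool_rot: [[0.023, 1.0, -0.001], [1.0, -0.023, -0.0], [-0.0, -0.001, -1.0]]
ft_force: [0.7, 0.3, -2.3]
grip_width: 0.0237
gripper_force: 59.9
```

>>> jog_arm(plan="0 0 0 3.5 -0.5 0 255; 0 0 0 3.5 -0.3 0 255; 0 0 0 3.5 -0.3 0 255; 0 0 0 3 0 0 255; 0 0 0 0 0 0 255; 0 0 0 0 0 0 255")

```text
time_s: 13.73
position: [0.4841, 0.3289, 0.2165]
tool_rot: [[0.02, 1.0, -0.002], [1.0, -0.02, -0.001], [-0.001, -0.001, -1.0]]
ft_force: [0.0, -0.6, -3.5]
grip_width: 0.0233
gripper_force: 59.8
```

```bash
python3 -c "
from h import *
go(.47,.327,.074)"
```

```text
yaw -1.15 turn rz -0.0 shift cm [-0.22 -1.4  14.25] pos [0.4841 0.3289 0.2165] tilt [-0.002 -0.001 -1.   ]
```

>>> jog_arm(plan="0 0 0 -0.2 -0.7 3.5 255; 0 0 0 0 -0.7 3.5 255; 0 0 0 0 0 3 255; 0 0 0 0 0 2 255; 0 0 0 0 0 1.2 255; 0 0 0 0 0 1 255; 0 0 0 0 0 0 255; 0 0 0 0 0 0 0; 0 0 0 0 0 0 0; 0 0 0 0 0 0 0")

```text
time_s: 14.57
position: [0.471, 0.326, 0.076]
tool_rot: [[0.023, 1.0, 0.001], [1.0, -0.023, 0.0], [0.0, 0.001, -1.0]]
ft_force: [0.9, 0.9, 1.1]
grip_width: 0.0589
gripper_force: 0.0
```

>>> jog_arm(plan="0 0 0 0 0 0 0; 0 0 0 0 0 0 0; 0 0 0 0 0 -2 0; 0 0 0 0 0 -3 0; 0 0 0 0 0 -4 0; 0 0 0 -3 0.5 -4 0; 0 0 0 -4 0.5 0 0; 0 0 0 -4 0.5 0 0; 0 0 0 -4 0.5 0 0; 0 0 0 -4 0.5 0 0")

```text
time_s: 15.4
position: [0.4904, 0.1392, 0.1989]
tool_rot: [[0.022, 1.0, 0.001], [1.0, -0.022, 0.0], [0.0, 0.001, -1.0]]
ft_force: [1.3, -0.1, 0.7]
grip_width: 0.0853
gripper_force: 0.0
```

```bash
python3 -c "
from h import *
go(.603,-.0155,.0465)"
```

```text
yaw -1.26 turn rz -0.0 shift cm [-15.22  11.59  15.24] pos [0.4904 0.1392 0.1989] tilt [ 0.001  0.    -1.   ]
```

>>> jog_arm(plan="0 0 0 -2.6 2 0 0; 0 0 0 -2.6 2 0 0; 0 0 0 -2.6 2 0 0; 0 0 0 -2.6 2 0 0; 0 0 0 -2.6 2 0 0; 0 0 0 -2.2 1.6 0 0; 0 0 0 0 0 0 0; 0 0 0 0 0 0 0")

```text
time_s: 16.07
position: [0.6034, -0.0147, 0.198]
tool_rot: [[0.024, 1.0, -0.001], [1.0, -0.024, 0.0], [0.0, -0.001, -1.0]]
ft_force: [-0.7, -0.5, 0.4]
grip_width: 0.0854
gripper_force: 0.0
```

```bash
python3 -c "
from h import *
im=shot('wrist');P=cloud(im).reshape(-1,3)
q=P[(abs(P[:,0]-.6)<.05)&(abs(P[:,1]+.015)<.036)&(P[:,2]>.081)&(P[:,2]<.09)]
print(len(q),q.min(0),q.max(0))
go(.603,-.0155,.0465)"
```

```text
6212 [ 0.5728122  -0.04570869  0.08101489] [0.63477764 0.01654275 0.08636784]
yaw -1.32 turn rz -0.0 shift cm [-1.800e-01  1.000e-02  1.518e+01] pos [ 0.603  -0.0137  0.1983] tilt [-0.001  0.    -1.   ]
```

>>> jog_arm(plan="0 0 0 -0.1 0 3.5 0; 0 0 0 0 0 3.5 0; 0 0 0 0 0 3 0; 0 0 0 0 0 2.5 0; 0 0 0 0 0 2 0; 0 0 0 0 0 0.6 0; 0 0 0 0 0 0 0")

```text
time_s: 16.7
position: [0.6022, -0.0137, 0.0466]
tool_rot: [[0.021, 1.0, -0.003], [1.0, -0.021, 0.001], [0.001, -0.003, -1.0]]
ft_force: [0.0, 0.5, -0.1]
grip_width: 0.0856
gripper_force: 0.0
```

>>> jog_arm(plan="0 0 0 0 0 0 255; 0 0 0 0 0 0 255; 0 0 0 0 0 0 255; 0 0 0 0 0 0 255; 0 0 0 0 0 0 255; 0 0 0 0 0 0 255; 0 0 0 0 0 -2 255; 0 0 0 0 0 -4 255; 0 0 0 0 0 -4 255; 0 0 0 0 0 -4 255", grip_force=60)

```text
time_s: 17.53
position: [0.6027, -0.0146, 0.19]
tool_rot: [[0.023, 1.0, 0.0], [1.0, -0.023, -0.0], [-0.0, 0.0, -1.0]]
ft_force: [1.8, -0.3, -3.6]
grip_width: 0.0626
gripper_force: 66.6
```

```bash
python3 -c "
from h import *
go(.56,-.342,.18)"
```

```text
yaw -1.29 turn rz -0.0 shift cm [-32.83  -3.53   1.  ] pos [ 0.6027 -0.0146  0.19  ] tilt [ 0. -0. -1.]
```

>>> jog_arm(plan="0 0 0 -3.3 -0.4 0 255; 0 0 0 -3.7 -0.4 0 255; 0 0 0 -3.7 -0.4 0 255; 0 0 0 -3.7 -0.4 0 255; 0 0 0 -3.7 -0.4 0 255; 0 0 0 -3.7 -0.4 0 255; 0 0 0 -3.7 -0.4 0 255; 0 0 0 -3.7 -0.4 0 255; 0 0 0 -3.6 -0.3 0 255; 0 0 0 0 0 0 255")

```text
time_s: 18.37
position: [0.5591, -0.3483, 0.1875]
tool_rot: [[0.028, 1.0, 0.0], [1.0, -0.028, -0.003], [-0.003, 0.0, -1.0]]
ft_force: [-0.9, 0.1, -3.3]
grip_width: 0.0624
gripper_force: 66.6
```

```bash
python3 -c "
from h import *
print(env.observe()['grip_width'])
go(.56,-.342,.035)"
```

```text
0.06242729047295915
yaw -1.63 turn rz -0.0 shift cm [ 0.63  0.08 15.25] pos [ 0.5591 -0.3483  0.1875] tilt [ 0.    -0.003 -1.   ]
```

>>> jog_arm(plan="0 0 0 0.3 0 3.5 255; 0 0 0 0 0 3.5 255; 0 0 0 0 0 3 255; 0 0 0 0 0 2.5 255; 0 0 0 0 0 1.5 255; 0 0 0 0 0 1.1 255; 0 0 0 0 0 0 255; 0 0 0 0 0 0 255")

```text
time_s: 19.03
position: [0.5611, -0.3391, 0.0372]
tool_rot: [[0.023, 1.0, 0.001], [1.0, -0.023, -0.001], [-0.001, 0.001, -1.0]]
ft_force: [0.1, -0.6, -2.1]
grip_width: 0.0626
gripper_force: 71.5
```

>>> jog_arm(plan="0 0 0 0 0 0 0; 0 0 0 0 0 0 0; 0 0 0 0 0 0 0; 0 0 0 0 0 0 0; 0 0 0 0 0 -2 0; 0 0 0 0 0 -4 0; 0 0 0 0 0 -4 0; 0 0 0 0 0 -4 0; 0 0 0 4 0 -2 0; 0 0 0 4 0 0 0")

```text
time_s: 19.87
position: [0.5638, -0.2634, 0.2004]
tool_rot: [[0.026, 1.0, 0.008], [1.0, -0.026, -0.006], [-0.006, 0.008, -1.0]]
ft_force: [1.0, 1.2, 0.4]
grip_width: 0.0853
gripper_force: 0.0
```

>>> jog_arm(plan="0 0 0 4 -1 0 0; 0 0 0 4 -1 0 0; 0 0 0 4 -1 0 0; 0 0 0 3 -1 0 0; 0 0 0 0 0 0 0")

```text
time_s: 20.28
position: [0.5244, -0.1058, 0.1959]
tool_rot: [[0.018, 1.0, -0.0], [1.0, -0.018, 0.001], [0.001, -0.0, -1.0]]
ft_force: [-0.5, 0.9, -0.1]
grip_width: 0.0855
gripper_force: 0.0
```

```bash
cat > look.py <<'E'
from h import *
np.set_printoptions(precision=4,suppress=True)
import sys
A=[cloud(shot(c,c+sys.argv[1]+'.png')).reshape(-1,3) for c in ['top','wrist','side']]
def rep(nm,x,y,z0,z1,r=.045):
    for c,P in zip('tws',A):
        q=P[(abs(P[:,0]-x)<r)&(abs(P[:,1]-y)<r)&(P[:,2]>z0)&(P[:,2]<z1)]
        if len(q)>20: lo,hi=np.percentile(q,[1,99],axis=0); print(nm,c,len(q),(lo+hi)/2,hi-lo)
rep('jarA',.56,-.342,.064,.078)
rep('knobsq',.513,-.107,.096,.11,.035)
rep('jarR',.598,-.107,.081,.09,.036)
rep('knobtap mat',.47,.326,.083,.096)
rep('knobround',.5195,.0775,.096,.11,.035)
go(.5126,-.1074,.087)
E
python3 look.py 2
```

```text
jarA t 490 [ 0.5627 -0.3386  0.0711] [0.0582 0.0595 0.012 ]
jarA w 267 [ 0.5651 -0.3154  0.0675] [0.0488 0.018  0.0068]
jarA s 736 [ 0.5584 -0.339   0.0694] [0.0605 0.0589 0.0094]
knobsq w 1273 [ 0.5149 -0.1073  0.1011] [0.0237 0.0236 0.0085]
knobsq s 108 [ 0.5116 -0.1089  0.1019] [0.0232 0.0241 0.0103]
jarR t 123 [ 0.6062 -0.0938  0.0855] [0.0475 0.0314 0.0083]
jarR w 6413 [ 0.5997 -0.1056  0.0837] [0.0582 0.058  0.0035]
jarR s 441 [ 0.5979 -0.1062  0.0843] [0.0589 0.0594 0.0065]
knobtap mat t 84 [0.4703 0.3237 0.0897] [0.0226 0.0238 0.0111]
knobtap mat s 69 [0.4663 0.3255 0.0888] [0.0262 0.0278 0.0111]
knobround t 84 [0.5215 0.0779 0.1036] [0.0229 0.0229 0.0112]
knobround s 88 [0.5185 0.0778 0.1017] [0.0231 0.0253 0.0107]
yaw -1.27 turn rz -0.0 shift cm [ 0.34 -1.38 10.86] pos [ 0.5264 -0.1111  0.1956] tilt [ 0.001 -0.001 -1.   ]
```

>>> jog_arm(plan="0 0 0 0 -1.2 3 0; 0 0 0 0 0 3 0; 0 0 0 0 0 3 0; 0 0 0 0 0 1.8 0; 0 0 0 0 0 0 0; 0 0 0 0 0 0 0")

```text
time_s: 20.93
position: [0.5143, -0.1117, 0.0869]
tool_rot: [[0.024, 1.0, -0.001], [1.0, -0.024, 0.0], [0.0, -0.001, -1.0]]
ft_force: [0.1, 0.0, -0.1]
grip_width: 0.0856
gripper_force: 0.0
```

```bash
python3 -c "
from h import *
go(.5135,-.1078,.087)"
```

```text
yaw -1.38 turn rz -0.0 shift cm [ 0.39 -0.09 -0.01] pos [ 0.5143 -0.1117  0.0869] tilt [-0.001  0.    -1.   ]
```

>>> jog_arm(plan="0 0 0 0 0 0 255; 0 0 0 0 0 0 255; 0 0 0 0 0 0 255; 0 0 0 0 0 0 255; 0 0 0 0 0 0 255; 0 0 0 0 0 0 255; 0 0 0 0 0 0 255; 0 0 0 0 0 0 255; 0 0 0 0 0 0 255; 0 0 0 0 0 0 255")

```text
time_s: 21.77
position: [0.5144, -0.1106, 0.0879]
tool_rot: [[0.022, 1.0, 0.001], [1.0, -0.022, -0.001], [-0.001, 0.001, -1.0]]
ft_force: [0.6, 1.5, 7.2]
grip_width: 0.0238
gripper_force: 58.5
```

>>> jog_arm(plan="0 0 0 0 0 -2 255; 0 0 0 0 0 -3 255; 0 0 0 0 0 -4 255; 0 0 0 0 0 -4 255; 0 0 0 3 -2.2 0 255; 0 0 0 3 -2.2 0 255; 0 0 0 3 -2.2 0 255; 0 0 0 3 -2.2 0 255; 0 0 0 3 -2.2 0 255; 0 0 0 3 -2.2 0 255")

```text
time_s: 22.6
position: [0.3845, 0.0736, 0.2169]
tool_rot: [[0.023, 1.0, -0.001], [1.0, -0.023, 0.0], [0.0, -0.001, -1.0]]
ft_force: [0.7, 0.3, -3.2]
grip_width: 0.0237
gripper_force: 59.7
```

>>> jog_arm(plan="0 0 0 3 -2 0 255; 0 0 0 0 0 0 255; 0 0 0 0 0 0 255")

```text
time_s: 22.85
position: [0.3658, 0.1039, 0.2172]
tool_rot: [[0.019, 1.0, 0.0], [1.0, -0.019, -0.0], [-0.0, 0.0, -1.0]]
ft_force: [-0.1, -0.3, -2.2]
grip_width: 0.0234
gripper_force: 59.7
```

```bash
python3 -c "
from h import *
go(.36,.1,.068)"
```

```text
yaw -1.11 turn rz -0.0 shift cm [-0.4  -0.57 14.92] pos [0.3658 0.1039 0.2172] tilt [ 0. -0. -1.]
```

>>> jog_arm(plan="0 0 0 0 0 3.5 255; 0 0 0 0 0 3.5 255; 0 0 0 0 0 3 255; 0 0 0 0 0 2.4 255; 0 0 0 0 0 1.5 255; 0 0 0 0 0 0.9 255; 0 0 0 0 0 0 255; 0 0 0 0 0 0 0; 0 0 0 0 0 0 0; 0 0 0 0 0 0 0")

```text
time_s: 23.68
position: [0.3675, 0.1026, 0.0697]
tool_rot: [[0.023, 1.0, 0.002], [1.0, -0.023, -0.0], [-0.0, 0.002, -1.0]]
ft_force: [0.5, -0.1, 0.6]
grip_width: 0.0591
gripper_force: 0.0
```

>>> jog_arm(plan="0 0 0 0 0 0 0; 0 0 0 0 0 0 0; 0 0 0 0 0 -2 0; 0 0 0 0 0 -3 0; 0 0 0 0 0 -4 0; 0 0 0 0 0 -4 0; 0 0 0 -2.6 2.9 0 0; 0 0 0 -2.6 2.9 0 0; 0 0 0 -2.6 2.9 0 0; 0 0 0 -2.6 2.9 0 0")

```text
time_s: 24.52
position: [0.4815, -0.0051, 0.1997]
tool_rot: [[0.022, 1.0, 0.001], [1.0, -0.022, -0.0], [-0.0, 0.001, -1.0]]
ft_force: [0.4, 1.1, -0.0]
grip_width: 0.0854
gripper_force: 0.0
```

>>> jog_arm(plan="0 0 0 -2.6 2.9 0 0; 0 0 0 -2.6 2.9 0 0; 0 0 0 -2.6 2.9 0 0; 0 0 0 -2.6 2.9 0 0; 0 0 0 0 0 0 0; 0 0 0 0 0 0 0; 0 0 0 0 0 0 0")

```text
time_s: 25.1
position: [0.5936, -0.1099, 0.199]
tool_rot: [[0.023, 1.0, -0.001], [1.0, -0.023, 0.0], [0.0, -0.001, -1.0]]
ft_force: [-0.2, -0.1, -0.1]
grip_width: 0.0854
gripper_force: 0.0
```

```bash
cat >> look.py <<'E'
rep('knobsq counter',.366,.104,.077,.09,.03)
go(.5995,-.1056,.0465)
E
python3 look.py 3; python3 -c "
from h import *
cv2.imwrite('pics/d.png',cv2.imread('pics/side3.png')[150:450,180:580])"
```

```text
jarA t 486 [ 0.5627 -0.339   0.0718] [0.0582 0.0584 0.0109]
jarA w 449 [ 0.5651 -0.3146  0.0678] [0.0469 0.0161 0.0075]
jarA s 726 [ 0.559  -0.3389  0.0699] [0.0594 0.0591 0.0095]
jarR t 87 [ 0.5891 -0.1131  0.0854] [0.0358 0.0206 0.0087]
jarR w 6249 [ 0.6002 -0.1056  0.0837] [0.0581 0.0583 0.0034]
jarR s 445 [ 0.5974 -0.1069  0.0845] [0.0593 0.0597 0.0064]
knobtap mat t 81 [0.4703 0.3238 0.0891] [0.0226 0.0237 0.0109]
knobtap mat s 69 [0.4667 0.3248 0.0884] [0.0239 0.0265 0.0097]
knobround t 83 [0.5215 0.0778 0.1039] [0.0231 0.0229 0.0099]
knobround s 89 [0.5182 0.0776 0.1019] [0.0235 0.0231 0.0109]
yaw -1.24 turn rz -0.0 shift cm [ 0.02 -8.09 11.27] pos [ 0.5934 -0.1094  0.1997] tilt [ 0. -0. -1.]
knobsq counter t 79 [0.368  0.1041 0.0837] [0.0224 0.0248 0.0119]
knobsq counter s 95 [0.3645 0.1058 0.0825] [0.0226 0.0256 0.0102]
yaw -1.24 turn rz -0.0 shift cm [ 0.39  0.6  15.32] pos [ 0.5934 -0.1094  0.1997] tilt [ 0. -0. -1.]
```

View pics/d.png

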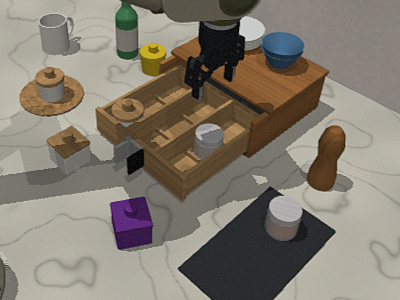

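>>> jog_arm(plan="0 0 0 0.3 0.6 3.5 0; 0 0 0 0 0 3.5 0; 0 0 0 0 0 3 0; 0 0 0 0 0 2.5 0; 0 0 0 0 0 2 0; 0 0 0 0 0 0.8 0; 0 0 0 0 0 0 0")

```text
time_s: 25.83
position: [0.5992, -0.1067, 0.045]
tool_rot: [[0.022, 1.0, -0.003], [1.0, -0.022, 0.001], [0.001, -0.003, -1.0]]
ft_force: [0.1, 0.4, 0.1]
grip_width: 0.0854
gripper_force: 0.0
```

>>> jog_arm(plan="0 0 0 0 0 0 255; 0 0 0 0 0 0 255; 0 0 0 0 0 0 255; 0 0 0 0 0 0 255; 0 0 0 0 0 0 255; 0 0 0 0 0 0 255; 0 0 0 0 0 -2 255; 0 0 0 0 0 -4 255; 0 0 0 0 0 -4 255; 0 0 0 0 0 -4 255")

```text
time_s: 26.67
position: [0.5997, -0.1073, 0.1886]
tool_rot: [[0.023, 1.0, 0.0], [1.0, -0.023, -0.0], [-0.0, 0.0, -1.0]]
ft_force: [1.5, -0.2, -2.5]
grip_width: 0.0625
gripper_force: 66.5
```

>>> jog_arm(plan="0 0 0 -3 -1.9 0 255; 0 0 0 -3 -1.9 0 255; 0 0 0 -3 -1.9 0 255; 0 0 0 -3 -1.9 0 255; 0 0 0 -3 -1.9 0 255; 0 0 0 -3 -1.9 0 255; 0 0 0 -3 -1.9 0 255; 0 0 0 -2.5 -1.8 0 255; 0 0 0 0 0 0 255; 0 0 0 0 0 0 255")

```text
time_s: 27.5
position: [0.4429, -0.3401, 0.1868]
tool_rot: [[0.025, 1.0, 0.001], [1.0, -0.025, -0.001], [-0.001, 0.001, -1.0]]
ft_force: [0.1, -0.5, -1.8]
grip_width: 0.0629
gripper_force: 66.7
```

```bash
python3 -c "
from h import *
print(env.observe()['grip_width'])
go(.45,-.342,.035)"
```

```text
0.0629237639201014
yaw -1.46 turn rz -0.0 shift cm [-0.17  0.71 15.18] pos [ 0.4429 -0.3401  0.1868] tilt [ 0.001 -0.001 -1.   ]
```

>>> jog_arm(plan="0 0 0 0 0 3.5 255; 0 0 0 0 0 3.5 255; 0 0 0 0 0 3 255; 0 0 0 0 0 2.5 255; 0 0 0 0 0 1.5 255; 0 0 0 0 0 1.1 255; 0 0 0 0 0 0 255; 0 0 0 0 0 0 255")

```text
time_s: 28.17
position: [0.4446, -0.3382, 0.0354]
tool_rot: [[0.021, 1.0, 0.0], [1.0, -0.021, -0.0], [-0.0, 0.0, -1.0]]
ft_force: [0.0, -0.0, -2.3]
grip_width: 0.0626
gripper_force: 69.6
```

>>> jog_arm(plan="0 0 0 0 0 0 0; 0 0 0 0 0 0 0; 0 0 0 0 0 0 0; 0 0 0 0 0 0 0; 0 0 0 0 0 -2 0; 0 0 0 0 0 -4 0; 0 0 0 0 0 -4 0; 0 0 0 0 0 -4 0; 0 0 0 3.5 -0.5 -2 0; 0 0 0 3.5 -0.5 0 0")

```text
time_s: 29.0
position: [0.4366, -0.2701, 0.1997]
tool_rot: [[0.025, 1.0, 0.007], [1.0, -0.025, -0.007], [-0.007, 0.007, -1.0]]
ft_force: [1.4, 0.8, -0.1]
grip_width: 0.0853
gripper_force: 0.0
```

>>> jog_arm(plan="0 0 0 3.5 -0.6 0 0; 0 0 0 3.5 -0.6 0 0; 0 0 0 3.5 -0.6 0 0; 0 0 0 3.5 -0.6 0 0; 0 0 0 3.5 -0.6 0 0; 0 0 0 3.5 -0.6 0 0; 0 0 0 3.5 -0.6 0 0; 0 0 0 3.5 -0.6 0 0; 0 0 0 3.5 -0.6 0 0; 0 0 0 3.5 -0.6 0 0")

```text
time_s: 29.83
position: [0.3827, 0.084, 0.1954]
tool_rot: [[0.023, 1.0, 0.001], [1.0, -0.023, -0.0], [0.0, 0.001, -1.0]]
ft_force: [1.3, 1.2, -0.1]
grip_width: 0.0852
gripper_force: 0.0
```

>>> jog_arm(plan="0 0 0 2.5 0 0 0; 0 0 0 0 0 0 0; 0 0 0 0 0 0 0; 0 0 0 0 0 0 0")

```text
time_s: 30.17
position: [0.384, 0.1071, 0.1952]
tool_rot: [[0.022, 1.0, 0.0], [1.0, -0.022, -0.0], [-0.0, 0.0, -1.0]]
ft_force: [-0.5, -0.3, -0.0]
grip_width: 0.0856
gripper_force: 0.0
```

```bash
cat >> look.py <<'E'
rep('jarB',.445,-.342,.064,.078)
go(.367,.1045,.067)
E
python3 look.py 4
```

```text
jarA t 490 [ 0.5628 -0.3385  0.0712] [0.0584 0.0599 0.011 ]
jarA s 729 [ 0.5585 -0.3391  0.0696] [0.0592 0.0586 0.0096]
knobtap mat t 83 [0.4703 0.3238 0.0891] [0.0226 0.0243 0.0097]
knobround t 86 [0.5225 0.0769 0.103 ] [0.0248 0.0248 0.0106]
knobround w 1306 [0.5207 0.0794 0.1007] [0.0236 0.0239 0.0088]
knobround s 87 [0.5187 0.0783 0.1019] [0.023  0.0269 0.0105]
yaw -1.4 turn rz -0.0 shift cm [-21.08  13.37  10.81] pos [0.3841 0.1066 0.1951] tilt [ 0. -0. -1.]
knobsq counter w 1100 [0.3672 0.1065 0.0815] [0.024  0.0236 0.0076]
knobsq counter s 96 [0.3645 0.1046 0.0822] [0.0232 0.0244 0.0096]
yaw -1.4 turn rz -0.0 shift cm [-20.69  22.05  14.86] pos [0.3841 0.1066 0.1951] tilt [ 0. -0. -1.]
jarB t 503 [ 0.4456 -0.3366  0.0711] [0.0599 0.0588 0.0122]
jarB s 861 [ 0.4424 -0.3363  0.0694] [0.0601 0.0589 0.0091]
yaw -1.4 turn rz -0.0 shift cm [-0.25 -1.71 12.81] pos [0.3841 0.1066 0.1951] tilt [ 0. -0. -1.]
```

>>> jog_arm(plan="0 0 0 -0.1 -1.7 3.5 0; 0 0 0 0 0 3.5 0; 0 0 0 0 0 3 0; 0 0 0 0 0 2 0; 0 0 0 0 0 0.7 0; 0 0 0 0 0 0 0; 0 0 0 0 0 0 0")

```text
time_s: 30.9
position: [0.3675, 0.1065, 0.0687]
tool_rot: [[0.023, 1.0, 0.001], [1.0, -0.023, -0.0], [-0.0, 0.001, -1.0]]
ft_force: [0.9, -0.3, -0.3]
grip_width: 0.0852
gripper_force: 0.0
```

>>> jog_arm(plan="0 0 0 0 0 0 255; 0 0 0 0 0 0 255; 0 0 0 0 0 0 255; 0 0 0 0 0 0 255; 0 0 0 0 0 0 255; 0 0 0 0 0 0 255; 0 0 0 0 0 0 255; 0 0 0 0 0 0 255; 0 0 0 0 0 0 255; 0 0 0 0 0 0 255")

```text
time_s: 31.73
position: [0.3669, 0.1069, 0.0687]
tool_rot: [[0.022, 1.0, 0.0], [1.0, -0.022, -0.0], [-0.0, 0.0, -1.0]]
ft_force: [-3.3, -0.1, 9.9]
grip_width: 0.0237
gripper_force: 58.3
```

>>> jog_arm(plan="0 0 0 0 0 -2 255; 0 0 0 0 0 -3.5 255; 0 0 0 0 0 -4 255; 0 0 0 0 0 -4 255; 0 0 0 0 0 -2 255; 0 0 0 -3 2 0 255; 0 0 0 -3 2 0 255; 0 0 0 -3 2 0 255; 0 0 0 -3 2 0 255; 0 0 0 -3 2 0 255")

```text
time_s: 32.57
position: [0.4638, -0.0469, 0.2229]
tool_rot: [[0.023, 1.0, -0.001], [1.0, -0.023, 0.0], [0.0, -0.001, -1.0]]
ft_force: [1.4, 0.3, -1.7]
grip_width: 0.0234
gripper_force: 59.8
```

>>> jog_arm(plan="0 0 0 -3 2 0 255; 0 0 0 -3 2 0 255; 0 0 0 0 0.5 0 255; 0 0 0 0 0 0 255; 0 0 0 0 0 0 255; 0 0 0 0 0 0 255")

```text
time_s: 33.07
position: [0.5064, -0.1054, 0.223]
tool_rot: [[0.022, 1.0, -0.001], [1.0, -0.022, 0.001], [0.0, -0.001, -1.0]]
ft_force: [-0.7, -0.3, -2.5]
grip_width: 0.0234
gripper_force: 59.8
```

Run:
```python
from h import *
go(.5135,-.108,.089)
P=cloud(shot('side','s5.png')).reshape(-1,3)
x,y=env.observe()['position'][:2]
q=P[(abs(P[:,0]-x)<.05)&(abs(P[:,1]-y)<.05)&(P[:,2]>.17)&(P[:,2]<.2)]
print(len(q),q.min(0) if len(q) else 0,q.max(0) if len(q) else 0)
```

```text
yaw -1.24 turn rz -0.0 shift cm [-0.24  0.72 13.4 ] pos [ 0.5064 -0.1054  0.223 ] tilt [-0.001  0.001 -1.   ]
537 [ 0.4673353  -0.14359384  0.17001459] [ 0.53781386 -0.070237    0.1999801 ]
```

>>> jog_arm(plan="0 0 0 -0.2 0.7 2 255; 0 0 0 0 0 3 255; 0 0 0 0 0 2.5 255; 0 0 0 0 0 2 255; 0 0 0 0 0 1.5 255; 0 0 0 0 0 1 255; 0 0 0 0 0 0.8 255; 0 0 0 0 0 0.4 255; 0 0 0 0 0 0 255")

```text
time_s: 33.87
position: [0.5138, -0.1081, 0.0909]
tool_rot: [[0.022, 1.0, -0.001], [1.0, -0.022, 0.0], [0.0, -0.001, -1.0]]
ft_force: [-0.9, -0.3, -1.9]
grip_width: 0.0233
gripper_force: 59.8
```

>>> jog_arm(plan="0 0 0 0 0 0.2 255; 0 0 0 0 0 0 255; 0 0 0 0 0 0 0; 0 0 0 0 0 0 0; 0 0 0 0 0 0 0; 0 0 0 0 0 0 0; 0 0 0 0 0 -2 0; 0 0 0 0 0 -3.5 0; 0 0 0 0 0 -4 0; 0 0 0 0 0 -1.5 0")

```text
time_s: 34.7
position: [0.5154, -0.1091, 0.2042]
tool_rot: [[0.023, 1.0, 0.007], [1.0, -0.022, -0.003], [-0.003, 0.007, -1.0]]
ft_force: [0.3, -0.3, 0.4]
grip_width: 0.0855
gripper_force: 0.0
```

>>> jog_arm(plan="0 0 0 3.5 -0.3 0 0; 0 0 0 3.7 -0.3 0 0; 0 0 0 3.7 -0.3 0 0; 0 0 0 3.7 -0.3 0 0; 0 0 0 3.7 -0.3 0 0; 0 0 0 3.7 -0.3 0 0; 0 0 0 3.7 -0.3 0 0; 0 0 0 3.7 -0.3 0 0; 0 0 0 3.7 -0.3 0 0; 0 0 0 3.7 -0.3 0 0")

```text
time_s: 35.53
position: [0.492, 0.2619, 0.1994]
tool_rot: [[0.023, 1.0, 0.0], [1.0, -0.023, 0.0], [0.0, 0.0, -1.0]]
ft_force: [1.1, -0.1, 0.4]
grip_width: 0.0854
gripper_force: 0.0
```

>>> jog_arm(plan="0 0 0 3.7 -0.3 0 0; 0 0 0 2.5 0 0 0; 0 0 0 0 0 0 0; 0 0 0 0 0 0 0; 0 0 0 0 0 0 0")

```text
time_s: 35.95
position: [0.4908, 0.3215, 0.1991]
tool_rot: [[0.023, 1.0, -0.0], [1.0, -0.023, -0.0], [-0.0, -0.0, -1.0]]
ft_force: [-0.2, -0.3, 0.2]
grip_width: 0.0852
gripper_force: 0.0
```

```bash
python3 look.py 6 | grep -v yaw; python3 -c "
from h import *
go(.469,.3245,.0745)"
```

```text
jarA t 495 [ 0.5628 -0.3394  0.0708] [0.0585 0.0588 0.012 ]
jarA s 729 [ 0.5585 -0.3388  0.0696] [0.0604 0.0584 0.0099]
knobsq t 90 [ 0.5149 -0.1106  0.1029] [0.0248 0.0244 0.0131]
knobsq s 108 [ 0.5113 -0.1105  0.1017] [0.0232 0.0235 0.0096]
knobtap mat w 1125 [0.469  0.3266 0.0875] [0.0237 0.0237 0.0077]
knobtap mat s 67 [0.4666 0.3237 0.0886] [0.0236 0.0249 0.0109]
knobround t 86 [0.5225 0.0779 0.1034] [0.0246 0.0228 0.0124]
knobround s 83 [0.5192 0.0787 0.102 ] [0.0231 0.026  0.0109]
jarB t 509 [ 0.4457 -0.3367  0.0711] [0.0598 0.0595 0.0121]
jarB s 862 [ 0.4423 -0.3362  0.0697] [0.0598 0.0593 0.0088]
yaw -1.39 turn rz -0.0 shift cm [ 0.3  -2.22 12.48] pos [0.4911 0.321  0.1993] tilt [ 0. -0. -1.]
```

>>> jog_arm(plan="0 0 0 0.4 -2.2 3 0; 0 0 0 0 0 3.5 0; 0 0 0 0 0 3 0; 0 0 0 0 0 2 0; 0 0 0 0 0 0.9 0; 0 0 0 0 0 0 0; 0 0 0 0 0 0 0")

```text
time_s: 36.68
position: [0.4696, 0.3263, 0.076]
tool_rot: [[0.023, 1.0, 0.001], [1.0, -0.023, 0.0], [0.0, 0.001, -1.0]]
ft_force: [0.2, 0.2, 0.4]
grip_width: 0.0852
gripper_force: 0.0
```

>>> jog_arm(plan="0 0 0 0 0 0 255; 0 0 0 0 0 0 255; 0 0 0 0 0 0 255; 0 0 0 0 0 0 255; 0 0 0 0 0 0 255; 0 0 0 0 0 0 255; 0 0 0 0 0 0 255; 0 0 0 0 0 0 255; 0 0 0 0 0 0 255; 0 0 0 0 0 0 255")

```text
time_s: 37.52
position: [0.4689, 0.3267, 0.0758]
tool_rot: [[0.022, 1.0, 0.001], [1.0, -0.022, 0.0], [0.0, 0.001, -1.0]]
ft_force: [-1.7, 0.7, 5.9]
grip_width: 0.0237
gripper_force: 58.6
```

>>> jog_arm(plan="0 0 0 0 0 -2 255; 0 0 0 0 0 -3.5 255; 0 0 0 0 0 -4 255; 0 0 0 0 0 -4 255; 0 0 0 0 0 -2 255; 0 0 0 -3 0.4 0 255; 0 0 0 -3.5 0.4 0 255; 0 0 0 -3.5 0.4 0 255; 0 0 0 -3.5 0.4 0 255; 0 0 0 -3.5 0.4 0 255")

```text
time_s: 38.35
position: [0.4846, 0.1547, 0.2298]
tool_rot: [[0.022, 1.0, -0.001], [1.0, -0.022, -0.0], [-0.0, -0.001, -1.0]]
ft_force: [0.6, -0.3, -3.6]
grip_width: 0.0234
gripper_force: 59.5
```

>>> jog_arm(plan="0 0 0 -3.5 0.4 0 255; 0 0 0 -3.5 0.4 0 255; 0 0 0 -3.5 0.4 0 255; 0 0 0 -3.5 0.4 0 255; 0 0 0 -3 0.4 0 255; 0 0 0 0 0 0 255; 0 0 0 0 0 0 255; 0 0 0 0 0 0 255")

```text
time_s: 39.02
position: [0.5009, -0.0139, 0.2298]
tool_rot: [[0.023, 1.0, -0.001], [1.0, -0.023, 0.001], [0.001, -0.001, -1.0]]
ft_force: [0.9, 0.5, -2.2]
grip_width: 0.0233
gripper_force: 59.4
```

Run:
```python
from h import *
go(.5183,-.0165,.09)
```

```text
yaw -1.31 turn rz -0.0 shift cm [-0.22  1.75 13.98] pos [ 0.5009 -0.0139  0.2298] tilt [-0.001  0.001 -1.   ]
```

>>> jog_arm(plan="0 0 0 -0.2 1.7 1 255; 0 0 0 0 0 3 255; 0 0 0 0 0 3 255; 0 0 0 0 0 2.5 255; 0 0 0 0 0 2 255; 0 0 0 0 0 1.2 255; 0 0 0 0 0 0.8 255; 0 0 0 0 0 0.4 255; 0 0 0 0 0 0 255")

```text
time_s: 39.77
position: [0.5181, -0.016, 0.0909]
tool_rot: [[0.022, 1.0, -0.001], [1.0, -0.022, 0.0], [0.0, -0.001, -1.0]]
ft_force: [-0.5, -0.1, -3.7]
grip_width: 0.0237
gripper_force: 59.6
```

>>> jog_arm(plan="0 0 0 0 0 0 0; 0 0 0 0 0 0 0; 0 0 0 0 0 0 0; 0 0 0 0 0 0 0; 0 0 0 0 0 -2 0; 0 0 0 0 0 -3.5 0; 0 0 0 0 0 -4 0; 0 0 0 0 -3 -4 0; 0 0 0 0 -3 -2 0; 0 0 0 0 -2 0 0")

```text
time_s: 40.6
position: [0.4428, -0.0151, 0.2438]
tool_rot: [[0.022, 1.0, 0.008], [1.0, -0.022, -0.003], [-0.002, 0.008, -1.0]]
ft_force: [0.2, 0.4, 0.4]
grip_width: 0.085
gripper_force: 0.0
```

>>> jog_arm(plan="0 0 -7 0 0 0 0; 0 0 -7 0 0 0 0; 0 0 -7 0 0 0 0; 0 0 -7 0 0 0 0; 0 0 -7 0 0 0 0; 0 0 -7 0 0 0 0; 0 0 -7 0 0 0 0; 0 0 -7 0 0 0 0; 0 0 -7 0 0 0 0; 0 0 -7 0 0 0 0")

```text
time_s: 41.43
position: [0.4431, -0.015, 0.2399]
tool_rot: [[-0.934, 0.358, 0.001], [0.358, 0.934, -0.0], [-0.001, 0.0, -1.0]]
ft_force: [0.9, -0.2, 0.4]
grip_width: 0.0853
gripper_force: 0.0
```

>>> jog_arm(plan="0 0 -7 0 0 0 0; 0 0 -7 0 0 0 0; 0 0 -6 0 0 0 0; 0 0 0 0 0 0 0; 0 0 0 0 0 0 0")

```text
time_s: 41.85
position: [0.4431, -0.0149, 0.2398]
tool_rot: [[-1.0, 0.026, 0.001], [0.026, 1.0, -0.0], [-0.001, -0.0, -1.0]]
ft_force: [-0.2, -0.6, 0.5]
grip_width: 0.0855
gripper_force: 0.0
```

```bash
cat >> look.py <<'E'
rep('knobtap',.518,-.017,.096,.11,.035)
rep('paddleBlk',.437,-.045,.06,.083,.022);rep('paddleSteel',.437,.005,.06,.083,.018)
E
python3 look.py 7 | grep -v yaw; python3 -c "
from h import *
a=cv2.imread('pics/side7.png')[150:450,200:600];b=cv2.imread('pics/wrist7.png')
cv2.imwrite('pics/e.png',np.hstack([a,cv2.resize(b,(400,300))]))
go(.437,-.013,.054,88.7)"
```

```text
jarA t 255 [ 0.5452 -0.3715  0.0711] [0.0574 0.0302 0.0119]
jarA s 364 [ 0.544  -0.3714  0.0706] [0.0549 0.0303 0.0072]
knobsq t 89 [ 0.5149 -0.1108  0.1035] [0.0246 0.0241 0.0118]
knobsq w 732 [ 0.5128 -0.109   0.101 ] [0.0233 0.0237 0.0083]
knobsq s 111 [ 0.5114 -0.1102  0.1017] [0.0237 0.0247 0.0108]
knobround t 85 [0.5225 0.0779 0.104 ] [0.0247 0.0229 0.0103]
knobround w 661 [0.5198 0.0779 0.1008] [0.0219 0.0242 0.0092]
knobround s 90 [0.5195 0.0779 0.1019] [0.0239 0.0252 0.0115]
jarB t 493 [ 0.4455 -0.3362  0.0717] [0.06   0.0584 0.0113]
jarB s 863 [ 0.4422 -0.3367  0.0696] [0.0597 0.0597 0.0095]
knobtap t 26 [ 0.5235 -0.0213  0.104 ] [0.0151 0.0168 0.0095]
knobtap w 801 [ 0.5169 -0.0167  0.101 ] [0.024  0.0234 0.0089]
knobtap s 95 [ 0.5147 -0.0177  0.1015] [0.0246 0.0242 0.0106]
paddleBlk w 827 [ 0.4377 -0.0345  0.0718] [0.0416 0.0216 0.0223]
paddleBlk s 172 [ 0.4368 -0.0362  0.0716] [0.0431 0.0216 0.0225]
paddleSteel w 480 [0.437  0.0016 0.0758] [0.0356 0.0089 0.0143]
paddleSteel s 139 [ 0.4369 -0.0031  0.0717] [0.0358 0.0189 0.0219]
yaw 88.57 turn rz -0.13 shift cm [ 0.62  0.18 18.56] pos [ 0.4432 -0.0149  0.2396] tilt [ 0. -0. -1.]
```

View pics/e.png

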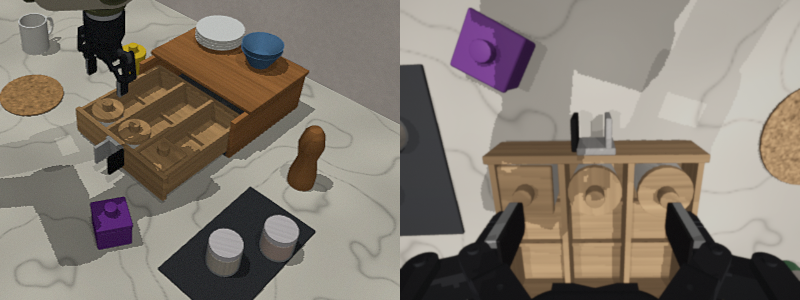

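Run:
```python
from h import *
for c in ('top','side'):
    P=cloud(shot(c)).reshape(-1,3)
    for a,b in((.5,.63),(.39,.49)):
        q=P[(P[:,0]>a)&(P[:,0]<b)&(abs(P[:,1]+.36)<.09)&(P[:,2]>.064)&(P[:,2]<.08)]
        lo,hi=np.percentile(q,[1,99],axis=0);print(c,(lo+hi)/2,hi-lo)
    q=P[(abs(P[:,0]-.5)<.18)&(abs(P[:,1]+.345)<.1)&(P[:,2]>.004)&(P[:,2]<.011)]
```

```text
top [ 0.54551746 -0.38636982  0.07159587] [0.06038868 0.05936988 0.01147989]
top [ 0.44560717 -0.33691278  0.07139807] [0.05985463 0.05896949 0.01210325]
side [ 0.54166354 -0.38696224  0.06954615] [0.05967436 0.0583072  0.00968039]
side [ 0.44233881 -0.33623716  0.06971733] [0.05984961 0.05956672 0.00940308]
```

>>> jog_arm(plan="0 0 0 0.6 0.2 3.6 0; 0 0 0 0 0 3.6 0; 0 0 0 0 0 3.6 0; 0 0 0 0 0 3 0; 0 0 0 0 0 2.5 0; 0 0 0 0 0 2 0; 0 0 0 0 0 0 0")

```text
time_s: 42.68
position: [0.4356, -0.0124, 0.0537]
tool_rot: [[-1.0, 0.024, -0.006], [0.024, 1.0, 0.002], [0.006, 0.002, -1.0]]
ft_force: [-0.9, 0.5, -0.6]
grip_width: 0.0854
gripper_force: 0.0
```

>>> jog_arm(plan="0 0 0 0 0 0 255; 0 0 0 0 0 0 255; 0 0 0 0 0 0 255; 0 0 0 0 0 0 255; 0 0 0 0 0 0 255; 0 0 0 0 0 0 255; 0 0 0 0 0 0 255; 0 0 0 0 0 0 255; 0 0 0 0 0 0 255; 0 0 0 0 0 0 255", grip_force=50)

```text
time_s: 43.52
position: [0.4384, -0.0131, 0.0582]
tool_rot: [[-1.0, 0.023, 0.004], [0.023, 1.0, -0.001], [-0.004, -0.001, -1.0]]
ft_force: [-0.1, 0.2, 12.5]
grip_width: 0.0382
gripper_force: 50.6
```

>>> jog_arm(plan="0 0 0 -0.6 0 0 255; 0 0 0 -1.4 0 0 255; 0 0 0 -2 0 0 255; 0 0 0 -2 0 0 255; 0 0 0 -2 0 0 255; 0 0 0 -2 0 0 255; 0 0 0 -2 0 0 255; 0 0 0 -2 0 0 255; 0 0 0 -2 0 0 255; 0 0 0 -2 0 0 255")

```text
time_s: 44.35
position: [0.6181, -0.0162, 0.0583]
tool_rot: [[-1.0, 0.022, 0.001], [0.022, 1.0, 0.0], [-0.001, 0.0, -1.0]]
ft_force: [-3.5, 2.9, 7.5]
grip_width: 0.0384
gripper_force: 51.5
```

>>> jog_arm(plan="0 0 0 -1 0 0 255; 0 0 0 -0.7 0 0 255; 0 0 0 -0.4 0 0 255; 0 0 0 -0.1 0 0 255; 0 0 0 0 0 0 255; 0 0 0 0 0 0 255")

```text
time_s: 44.85
position: [0.6374, -0.0165, 0.0583]
tool_rot: [[-1.0, 0.022, -0.003], [0.022, 1.0, 0.0], [0.003, 0.0, -1.0]]
ft_force: [-12.5, 3.3, 12.6]
grip_width: 0.0378
gripper_force: 52.3
```

>>> jog_arm(plan="0 0 0 0 0 0 0; 0 0 0 0 0 0 0; 0 0 0 0 0 0 0; 0 0 0 0 0 0 0; 0 0 0 0 0 -2 0; 0 0 0 0 0 -3.5 0; 0 0 0 0 0 -4 0; 0 0 0 0 0 -4 0; 0 0 0 3 0 -2 0; 0 0 0 3.5 0 0 0")

```text
time_s: 45.68
position: [0.5763, -0.0161, 0.2163]
tool_rot: [[-1.0, 0.022, 0.01], [0.022, 1.0, -0.002], [-0.01, -0.002, -1.0]]
ft_force: [0.7, -0.4, 0.2]
grip_width: 0.0853
gripper_force: 0.0
```

>>> jog_arm(plan="0 0 0 3.5 1 0 0; 0 0 0 3.5 1 0 0; 0 0 0 3.5 1 0 0; 0 0 0 2 1 0 0; 0 0 0 0 0 0 0; 0 0 0 0 0 0 0")

```text
time_s: 46.18
position: [0.45, 0.0274, 0.2123]
tool_rot: [[-1.0, 0.022, 0.002], [0.022, 1.0, -0.0], [-0.002, 0.0, -1.0]]
ft_force: [-0.3, -0.5, 0.4]
grip_width: 0.085
gripper_force: 0.0
```

Run:
```python
from h import *
np.set_printoptions(precision=4,suppress=True)
A=[cloud(shot(c,c+'9.png')).reshape(-1,3) for c in('top','side','wrist')]
def rep(n,x,y,z0,z1,r):
    for P in A:
        q=P[(abs(P[:,0]-x)<r)&(abs(P[:,1]-y)<r)&(P[:,2]>z0)&(P[:,2]<z1)]
        if len(q)>15: lo,hi=np.percentile(q,[1,99],axis=0);print(n,(lo+hi)/2,hi-lo)
for y in(.073,-.0213,-.1127): rep('knob',.714,y,.096,.11,.035)
rep('blk',.637,-.05,.06,.083,.02);rep('jarA',.544,-.387,.064,.08,.05);rep('jarB',.444,-.337,.064,.08,.045)
for P in A: 
    q=P[(P[:,0]<.68)&(P[:,0]>.6)&(P[:,1]>.04)&(P[:,1]<.1)&(P[:,2]>.02)&(P[:,2]<.07)]
    if len(q): print('panel',np.percentile(q[:,0],10))
b=cv2.imread('pics/side9.png')[150:420,200:560];w=cv2.resize(cv2.imread('pics/wrist9.png'),(400,300))
cv2.imwrite('pics/f.png',np.hstack([cv2.resize(b,(400,300)),w]))
```

```text
knob [0.7171 0.0727 0.1035] [0.0148 0.0227 0.0122]
knob [0.7169 0.0759 0.1025] [0.0228 0.0306 0.0127]
knob [ 0.7143 -0.0215  0.104 ] [0.0167 0.0248 0.0109]
knob [ 0.7125 -0.0207  0.1011] [0.0239 0.0247 0.01  ]
knob [ 0.7117 -0.114   0.1038] [0.0195 0.0245 0.0122]
knob [ 0.7109 -0.1143  0.1015] [0.0234 0.0239 0.0102]
blk [ 0.6377 -0.0401  0.0717] [0.0384 0.0195 0.0224]
blk [ 0.637  -0.0409  0.0715] [0.0391 0.0197 0.0223]
blk [ 0.6365 -0.0394  0.0715] [0.0387 0.018  0.0224]
jarA [ 0.5456 -0.3869  0.0714] [0.0601 0.0586 0.0116]
jarA [ 0.5415 -0.387   0.0693] [0.0589 0.0589 0.0095]
jarB [ 0.4457 -0.3362  0.0711] [0.0598 0.0595 0.0129]
jarB [ 0.4424 -0.3363  0.0695] [0.0593 0.0592 0.0101]
panel 0.6665630630245021
panel 0.6626080096314372
panel 0.6650287140306705
```

View pics/f.png

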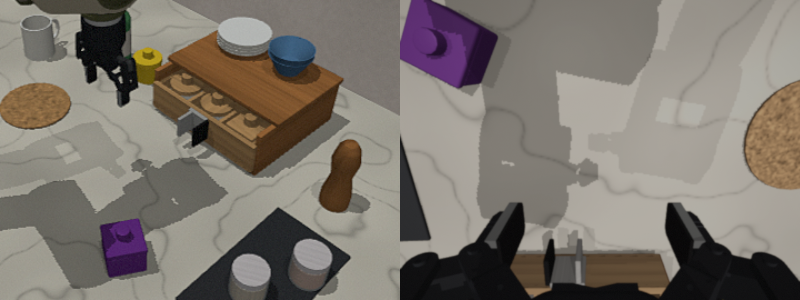

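The picture shows the tray home with its catch sprung out, all three canisters in their places, and both jars upright on the slate.

```bash
python3 -c "
from rig import job
print(job.close_job())"
```

```text
the job is handed in; nothing more can be done
None
```

I handed the job in with both jars that were present standing upright on the slate board, the canisters back in their places, and the tray home with its catch sprung out; the hand-in returned no verdict.

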